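# Close the loaded headspace cell and hold it sealed

### The arm

A 6-joint arm with a two-finger parallel gripper is mounted at the origin on the work surface. World frame = base frame: x ahead of the robot, y to its left, z up, the work surface at z = 0. Lengths are in m, angles in rad, forces in N, time in s.
With the tool pointing down it reaches from about 0.225 to 0.875 m from the base axis. Payload 3.4 kg.
Tool frame: the origin (TCP) lies between the finger pads; the fingertips stand 17 mm ahead of it and the grasp point (between the pads) lies 2 mm behind it; z points along the fingers, y is the direction in which the jaws open and shut (so a half turn about z gives the same grasp; the last joint's range is limited). The gripper opens to 85 mm and grips with 20 to 120 N. Pads are 22 mm wide; open, the fingers measure 114 mm over their backs; the gripper's body (76 mm by 85 mm) begins 54 mm behind the grasp point. The pads swing forward as they close: fully open they stand 13 mm farther back than shut.
Start: joints at [-1.392, 0.276, 1.505, -0, 1.361, -0.121], TCP at [0.17, -0.549, 0.248] pointing down, gripper open.
Joint ranges: [-2.89, 2.89], [-0.75, 2.08], [0.22, 2.7], [-1.18, 4.32], [0.11, 2.71], [-2.7, 2.7]. Speed limits (rad/s): [2.57, 2.57, 3.14, 3.14, 3.14, 3.14].

### API

Orientations are given as a unit quaternion [x, y, z, w].
In Python, from plant import arm, cams gives the robot as it stands.
- The arm moves only by the tool jog_arm, never from a script. Its argument "rows" is a list of rows, each a list of 5 numbers: the closure, from 0 (fully open) to 1 (shut), then the shift along the tool's x, y, z in cm, then the turn about the tool's z in rad. A call has 1 to 12 rows; each row shifts and turns the commanded pose from where the row before left it, along the tool's axes as they then stand; what a row does not reach is not made up. A row lasts 1/10 s, in which the tool goes at most 50 mm and 8.59 degrees, less where a joint would pass 70% of its speed; a pose out of reach is approached as far as the arm can. A call with a gripper value outside its range is refused whole. The fingers move at their own pace and stop on an object; "grip_force" is the grip in N (left out, the last holds). Time passes only in rows, so rows that do not move let the fingers close. It gives the time, the measured TCP pose, the force and the opening at its end, in the units of the state.
- arm.observe(): the state, without advancing time (a new reading comes with each control period).
- cams.read_camera(name): name is "side" or "top"; returns the picture (384x512x3 uint8, blue, green, red); there is no depth.
- cams.get_calibration(name): a dict with "vfov" (degrees; the focal length in pixels is half the picture's height over the tangent of half this angle, whatever the lens; pixels are square), "cx", "cy" (the principal point, pixels), "D" ([k1, k2, p1, p2, k3] as OpenCV has them; the pictures are not rectified), "origin" and "orientation" of the camera in the world. Camera axes: x right, y down, z forward; pixel columns grow to the right and rows downward; lengths in m; the calibration is good to about 2 mm. A picture is of the moment at which its call begins. get_calibration takes no time and is no camera call.
- arm.finish_job(): hands the job in, once; it reports no verdict.
The state is a dict: "t": time; "joint_pos": joint angles; "joint_velocities": joint speeds; "tau": joint torques, N m; "position": TCP position; "tool_rot": TCP orientation; "wrist_force": force on the tool from outside, world axes, zero at the start; "moment": the same for the moment, N m; "grip_width": finger opening in m.
Only numpy, scipy, OpenCV 4.12 (cv2) and the standard library are available. Lean on these libraries where they do the work, as an engineer would, in place of code of your own. Each camera call takes 0.05 s, during which the arm holds its last target.

### The job

One of the two fixed dark metal cell bases has the solid white scent tablet in its pocket, the other only an open ring of the same size. Pick up the loose cover, fit it over the dowels of the base with the tablet (thick dowel in the wide hole), press it down against the springy seal until it lies flush on the base all round, and finish while still holding it pressed shut, without letting go. Leave the other base open, and leave the tablet, the ring and everything else standing where they are.

Things in the scene. Friction and masses are not known exactly. Their poses are not given: they have to be found in the camera images.
- cover: The loose upper half, about 0.32 kg: dark anodised-aluminium plate 110 (x) x 60 (y) x 14 mm, on top a grey plastic grip block 40 (x) x 30 (y) mm, 32 mm high (its top 46 mm above the underside). Origin at the centre of the underside, x along the plate, z up. Through holes: 14 mm wide at x = +40 mm, 10 mm wide at x = -40 mm. Starts right way up on the table; grip the block across y from above.
- cover_wide_hole (a point): Centre of the cover's 14 mm hole, in the plane of the underside (x = +40 mm on the cover).
- base_a: One of two identical dark anodised-aluminium lower halves, fixed to the table: block 110 (x) x 64 (y) x 30 mm high; origin at the centre of its underside, x along the length. On its top face stand two bright steel dowels, at x = +40 mm (thick) and x = -40 mm (8 mm thick, else alike); between them a round pocket 44 mm across, 8 mm deep, and round that the seal. Either base may hold the tablet.
- base_b: The other of two identical dark anodised-aluminium lower halves, fixed to the table: block 110 (x) x 64 (y) x 30 mm high; origin at the centre of its underside, x along the length. On its top face stand two bright steel dowels, at x = +40 mm (thick) and x = -40 mm (8 mm thick, else alike); between them a round pocket 44 mm across, 8 mm deep, and round that the seal. Either base may hold the tablet.
- base_a_thick_dowel (a point): Tip of base_a's thick dowel (x = +40 mm on the base), 48 mm above the table. Dowel 12 mm thick, 18 mm tall, its upper 7 mm tapering by 3 mm in radius.
- base_b_thick_dowel (a point): Tip of base_b's thick dowel (x = +40 mm on the base), 48 mm above the table. Dowel 12 mm thick, 18 mm tall, its upper 7 mm tapering by 3 mm in radius.
- base_a_face (a point): Centre of base_a's top face, 30 mm above the table. Round it a rubber seal ring (56 mm across) stands 4 mm proud of the face on springs: it starts to give at 6 N and is level with the face at 12 N in all (the cover's weight counts, but alone does not move it); then cover and base meet metal on metal, 30 mm above the table.
- base_b_face (a point): Centre of base_b's top face, 30 mm above the table. Round it a rubber seal ring (56 mm across) stands 4 mm proud of the face on springs: it starts to give at 6 N and is level with the face at 12 N in all (the cover's weight counts, but alone does not move it); then cover and base meet metal on metal, 30 mm above the table.
- tablet: Solid white ceramic scent tablet, a disc 40 mm across, 7 mm high, lying in the pocket of base_a or of base_b (which one changes). Origin at the centre of its underside, 22 mm above the table.
- holder: Open white ceramic ring, 40 mm outer and 26 mm inner diameter, 7 mm high, lying in the pocket of the base that has no tablet. Origin at the centre of its underside.
- flask_1: Squat amber glass flask with black cap, 68 mm across, 74 mm high, loose bystander. Origin at the centre of its underside.
- flask_2: A second flask like flask_1, loose bystander.
- vial_1: Small capped amber vial, 21 mm across, 48 mm high, loose bystander. Origin at the centre of its underside.
- vial_2: A second vial like vial_1, loose bystander.
- beaker: Glass cup, 60 mm across, 70 mm high, loose bystander. Origin at the centre of its underside.
- dish: White ceramic dish, 72 mm across, 18 mm high, loose bystander. Origin at the centre of its underside.
- spatula: Flat steel lab spatula lying on the table, 167 mm long along x, 18 mm at its widest, 6 mm high, loose bystander. Origin under its middle.

How it is judged:
On the way, in this order (a step that is already met when the one before it is completed fails the run):
1. the cover is lifted clear of the table in the gripper (height (world z) of cover above 0.04 m and contact force between the fingers and cover above 3 N), for 0.2 s.
2. the cover is pressed flush on the base with the tablet (((horizontal distance between cover and base_a below 0.003 m and horizontal distance between cover_wide_hole and base_a_thick_dowel below 0.003 m and z of cover in the frame of base_a below 0.0315 m and angle between the z axis of cover and the z axis of base_a, either way round below 0.03 rad and contact force between cover and base_a above 8 N and horizontal distance between tablet and base_a below 0.006 m and height (world z) of each of tablet, holder below 0.026 m and horizontal distance between holder and base_b below 0.006 m) or (horizontal distance between cover and base_b below 0.003 m and horizontal distance between cover_wide_hole and base_b_thick_dowel below 0.003 m and z of cover in the frame of base_b below 0.0315 m and angle between the z axis of cover and the z axis of base_b, either way round below 0.03 rad and contact force between cover and base_b above 8 N and horizontal distance between tablet and base_b below 0.006 m and height (world z) of each of tablet, holder below 0.026 m and horizontal distance between holder and base_a below 0.006 m)) and contact force between the fingers and cover above 3 N), for 0.5 s.
At the end, for the whole second after the job is handed in: Fingers still on the cover (over 3 N), cover at rest on both dowels of the base with the tablet: centre and wide hole within 3 mm, tilt under 0.03 rad, underside under 1.5 mm above the face (unpressed: 4 mm), over 8 N between cover and base; tablet and ring in their pockets (all of step 2 and linear speed of cover below 0.01 m/s); the arm keeps its last pose, push and grip.
It fails at once if the cover is set on the base without the tablet ((horizontal distance between tablet and base_a above 0.03 m and horizontal distance between cover and base_a below 0.03 m and contact force between cover and base_a above 1 N) or (horizontal distance between tablet and base_b above 0.03 m and horizontal distance between cover and base_b below 0.03 m and contact force between cover and base_b above 1 N)).
It fails at once if the tablet or the ring is taken from its pocket (distance of any of tablet, holder from where it was at the start of the episode above 0.012 m).
It fails at once if a bystander is pushed more than 30 mm or knocked over (distance of any of flask_1, flask_2, vial_1, vial_2, beaker, dish, spatula from where it was at the start of the episode above 0.03 m or angle between any of flask_1, flask_2, vial_1, vial_2, beaker, dish, spatula's own z axis and vertical above 0.5 rad).
It also fails if it takes over 43 s, if anything falls off the work surface, if the arm or the gripper's body presses on something with over 40 N, if the wrist force passes 120 N, or if a joint passes its speed limit or range.

## Working session

There is one attempt and no reset: what is moved stays moved. The work goes in short steps, Python scripts to look and compute and a tool call to move; the robot and the scene stay as the last step left them, time stands still between calls to the robot, and variables do not carry over. Pictures are saved under pics/ and viewed, and the job is handed in when it is done.

Besides the shell and the picture viewer there is one more tool, called after "Request:" in YAML: its name, and indented under it one key for each argument. jog_arm: Moves the arm, as the interface text tells. Its arguments: {"type":"object","properties":{"rows":{"type":"array"},"grip_force":{"type":"number"}},"required":["rows"]}

```bash
ls; mkdir -p pics; python3 - <<'E'
from plant import arm,cams
import cv2
for n in("top","side"):
    im=cams.read_camera(n);cv2.imwrite(f"pics/{n}0.png",im);print(n,cams.get_calibration(n))
print(arm.observe())
E
```

```text
pics
top {'vfov': 46.46414908755915, 'cx': 263.34895984811595, 'cy': 188.68554079730828, 'D': array([-0.09951625,  0.        ,  0.        ,  0.        ,  0.        ]), 'origin': array([0.32576308, 0.01323438, 1.32765089]), 'orientation': array([ 0.710358  , -0.69818735,  0.06649571, -0.05919681])}
side {'vfov': 57.748289605575955, 'cx': 255.15251890192468, 'cy': 187.7391055365426, 'D': array([-0.04663684,  0.        ,  0.        ,  0.        ,  0.        ]), 'origin': array([0.18229262, 0.37616586, 0.67049213]), 'orientation': array([-0.34273874,  0.87327188, -0.32283378,  0.1253185 ])}
{'t': 0.1, 'joint_pos': array([-1.39200467e+00,  2.76515783e-01,  1.50603815e+00, -1.23786611e-05,
        1.36070623e+00, -1.21001929e-01]), 'joint_velocities': array([-0.00083667, -0.00173272, -0.00258646,  0.00019751, -0.00079744,
        0.00097056]), 'tau': array([ 5.90667150e-04, -4.17700016e+01, -2.46404761e+01, -2.78833013e-04,
        5.75378275e-03, -1.31569539e-06]), 'position': array([ 0.16971763, -0.54889832,  0.2475227 ]), 'tool_rot': array([ 9.88785958e-01,  1.49337314e-01, -3.01374982e-05, -8.33231276e-04]), 'wrist_force': array([ 0.31105736, -0.51484086, -0.26648175]), 'moment': array([-0.03875087, -0.00202513,  0.01065392]), 'grip_width': 0.0854164973859821}
```

View pics/top0.png

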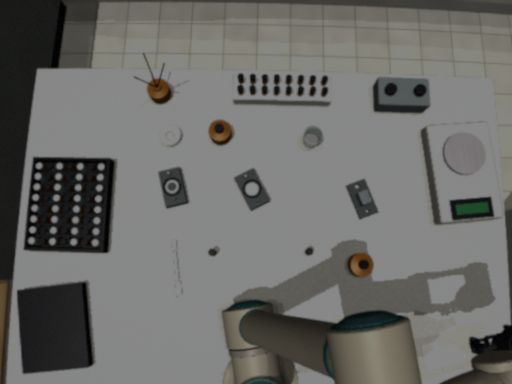

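View pics/side0.png

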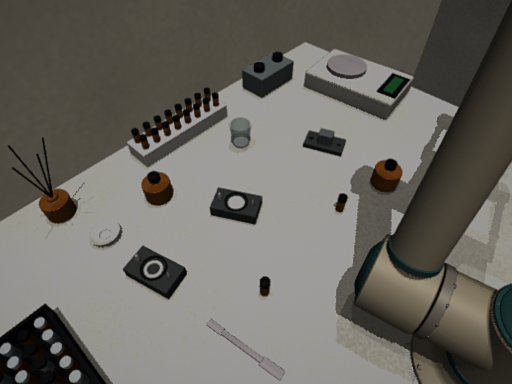

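```bash
python3 - <<'E'
import cv2,numpy as np
t=cv2.imread("pics/top0.png");s=cv2.imread("pics/side0.png")
def c(im,x,y,w,h,k):return cv2.resize(im[y:y+h,x:x+w],None,fx=k,fy=k,interpolation=cv2.INTER_CUBIC)
a=np.hstack([c(t,x,y,48,60,5) for x,y in((150,158),(228,160),(338,170))])
cv2.imwrite("pics/tz.png",cv2.convertScaleAbs(a,alpha=1.8))
a=np.hstack([c(s,x,y,75,60,3.5) for x,y in((118,240),(200,175),(290,115))])
cv2.imwrite("pics/sz.png",cv2.convertScaleAbs(a,alpha=1.8))
E
```

```text
(no output)
```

View pics/tz.png

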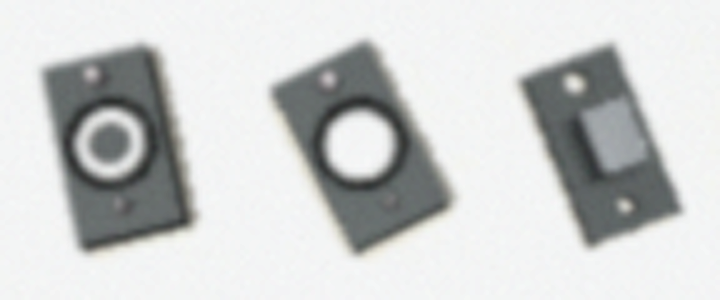

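View pics/sz.png

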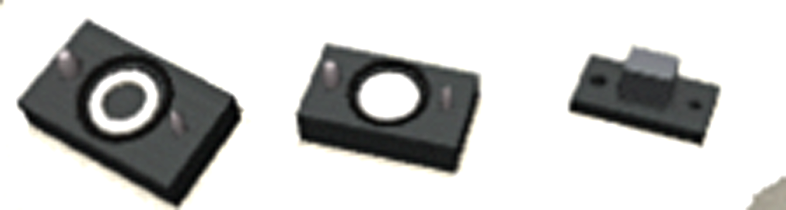

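```bash
cat > h.py <<'E'
import cv2,numpy as np
from scipy.spatial.transform import Rotation as R
from scipy.optimize import minimize
from plant import arm,cams
CAL={n:cams.get_calibration(n) for n in("top","side")}
def proj(n,P):
    c=CAL[n];Rw=R.from_quat(c["orientation"]).as_matrix()
    f=192/np.tan(np.radians(c["vfov"])/2)
    K=np.array([[f,0,c["cx"]],[0,f,c["cy"]],[0,0,1]])
    r=cv2.Rodrigues(Rw.T)[0];t=-Rw.T@c["origin"]
    return cv2.projectPoints(np.asarray(P,float).reshape(-1,1,3),r,t,K,c["D"])[0][:,0]
def ray(n,uv,z):
    c=CAL[n];f=192/np.tan(np.radians(c["vfov"])/2)
    K=np.array([[f,0,c["cx"]],[0,f,c["cy"]],[0,0,1]])
    u=cv2.undistortPoints(np.array([[uv]],float),K,c["D"])[0,0]
    d=R.from_quat(c["orientation"]).apply([u[0],u[1],1]);o=c["origin"]
    return o+d*(z-o[2])/d[2]
def box(lx,ly,z0,z1):
    return np.array([[sx*lx/2,sy*ly/2,z] for sx in(-1,1) for sy in(-1,1) for z in(z0,z1)])
def place(P,p):
    c,s=np.cos(p[2]),np.sin(p[2]);P=np.asarray(P,float)
    return np.c_[P[:,0]*c-P[:,1]*s+p[0],P[:,0]*s+P[:,1]*c+p[1],P[:,2]+(p[3] if len(p)>3 else 0)]
S=8
def sil(n,polys,roi):
    x,y,w,h=roi;m=np.zeros((h*S,w*S),np.uint8)
    for P in polys:
        uv=(proj(n,P)-[x-.5,y-.5])*S-.5
        cv2.fillConvexPoly(m,np.round(cv2.convexHull(uv.astype(np.float32))*16).astype(np.int32),255,shift=4)
    return cv2.resize(m,(w,h),interpolation=cv2.INTER_AREA)/255.
E
python3 - <<'E'
from h import *
I={"top":cv2.imread("pics/top0.png"),"side":cv2.imread("pics/side0.png")}
print("tablet centre guesses")
def white(n,x,y,w,h):
    g=I[n][y:y+h,x:x+w].mean(2)
    _,_,st,ce=cv2.connectedComponentsWithStats((g>(100 if n=='top' else 120)).astype(np.uint8))
    for s,c in zip(st[1:],ce[1:]):
        if s[4]>15: print(n,s,c+[x,y],ray(n,c+[x,y],.029))
white("top",242,178,20,22);white("side",220,188,32,26)
white("top",160,175,24,24);white("side",138,255,32,28)
for nm,polys,init,rt,rs in(("base_tab",[box(.110,.064,0,.03)],None,(228,162,50,56),(203,178,68,52)),
    ("base_ring",[box(.110,.064,0,.03)],None,(152,158,46,58),(115,240,80,62)),
    ("cover",[box(.110,.060,0,.014),box(.04,.03,.014,.046)],None,(338,172,48,54),(293,118,62,44))):
    res=[]
    for n,roi in(("top",rt),("side",rs)):
        x,y,w,h=roi;g=I[n][y:y+h,x:x+w].mean(2)
        bg=np.percentile(g,90);m=np.clip((g-50*0)/bg,0,1)
        cv2.imwrite(f"pics/m_{nm}_{n}.png",cv2.resize((m*255).astype(np.uint8),None,fx=8,fy=8))
        # fill interior: dark -> contour hull fill of interior
        dk=np.percentile(g,8);m=1-np.clip((g-dk)/(bg-dk),0,1)
        b=(m>.5).astype(np.uint8);cs,_=cv2.findContours(b,cv2.RETR_EXTERNAL,cv2.CHAIN_APPROX_NONE)
        cc=max(cs,key=cv2.contourArea);f=np.zeros_like(b);cv2.drawContours(f,[cc],-1,1,-1)
        inn=cv2.erode(f,np.ones((3,3)));out=cv2.dilate(f,np.ones((5,5)))
        m=np.where(inn>0,1,m)*(out>0)
        M=cv2.moments(f,True);ctr=ray(n,(x+M['m10']/M['m00'],y+M['m01']/M['m00']),.02)
        best=None
        cost=lambda p:((sil(n,[place(P,p) for P in polys],roi)-m)**2).sum()
        for a in np.arange(-.8,.9,.4):
            r=minimize(cost,[ctr[0],ctr[1],a],method="Nelder-Mead",options=dict(initial_simplex=[[ctr[0],ctr[1],a],[ctr[0]+.01,ctr[1],a],[ctr[0],ctr[1]+.01,a],[ctr[0],ctr[1],a+.3]],xatol=1e-5,fatol=1e-3))
            if best is None or r.fun<best.fun:best=r
        print(nm,n,best.x.round(4),round(best.fun,2),int(f.sum()))
E
```

```text
tablet centre guesses
top [  4   4  12  13 130] [251.47692308 188.49230769] [0.55943788 0.03671191 0.029     ]
side [ 6  0 26  6 81] [242.04938272 189.41975309] [ 0.57328634 -0.00171596  0.029     ]
side [  8   8  17  13 166] [235.77710843 201.78915663] [0.55756792 0.03551995 0.029     ]
top [ 6  5 12 13 72] [171.55555556 186.01388889] [0.56254773 0.27337348 0.029     ]
top [ 0  8  4 16 36] [160.86111111 192.52777778] [0.54242008 0.30413303 0.029     ]
side [25  0  7  4 16] [166.875 255.875] [0.56153011 0.23511988 0.029     ]
side [  6   5  19  18 126] [152.84920635 268.62698413] [0.55904281 0.27301996 0.029     ]
base_tab top [0.56   0.0356 0.5002] 14.11 865
base_tab side [0.5576 0.035  0.4972] 11.08 1376
base_ring top [0.5617 0.2704 0.2588] 17.73 886
base_ring side [0.5593 0.2717 0.2651] 15.73 1883
cover top [ 0.5386 -0.2945  0.3758] 10.4 743
cover side [ 0.5375 -0.2964  0.3777] 13.52 761
```

Request:
jog_arm:
  rows:
    - [0, 0, 0, 0, -0.077]
    - [0, 2, -0.5, 0, 0]
    - [0, 4, -1, 1, 0]
    - [0, 4.6, -1, 1, 0]
    - [0, 4.6, -1, 1, 0]
    - [0, 4.6, -1.2, 1, 0]
    - [0, 4.6, -1.2, 1, 0]
    - [0, 4.6, -1.2, 1, 0]
    - [0, 4.6, -1, 1, 0]
    - [0, 4.6, -1, 1, 0]
    - [0, 4, -0.6, 0, 0]
    - [0, 1.96, -0.34, 0, 0]

```text
t: 1.3
position: [0.546, -0.291, 0.1672]
tool_rot: [0.982, 0.189, 0.0, -0.001]
wrist_force: [-0.1, 0.1, 0.5]
grip_width: 0.0852
```

Request:
jog_arm:
  rows:
    - [0, 0, 0, 2, 0]
    - [0, 0, 0, 0, 0]
    - [0, 0, 0, 0, 0]

```text
t: 1.6
position: [0.5428, -0.2933, 0.1477]
tool_rot: [0.982, 0.187, -0.001, -0.001]
wrist_force: [-0.2, 0.1, 0.4]
grip_width: 0.0852
```

```bash
cat > d.py <<'E'
import sys
from h import *
def delta(tx,ty,tz,tyaw):
    s=arm.observe();p=s["position"];M=R.from_quat(s["tool_rot"])
    x=M.apply([1,0,0]);yaw=np.arctan2(x[1],x[0])
    print("pos",p.round(4),"yaw",yaw.round(4),"tilt",M.as_matrix()[2].round(4),"F",s["wrist_force"].round(2),"M",s["moment"].round(3),"w",s["grip_width"].round(4),"q",s["joint_pos"].round(2),"t",s["t"])
    print("cm",(M.inv().apply(np.array([tx,ty,tz])-p)*100).round(3),"turn",round(-(tyaw-yaw),4))
if __name__=="__main__": delta(*map(float,sys.argv[1:]))
E
python3 d.py .538 -.2955 .035 .3765
```

```text
Traceback (most recent call last):
  File "d.py", line 8, in <module>
    if __name__=="__main__": delta(*map(float,sys.argv[1:]))
                             ~~~~~^^^^^^^^^^^^^^^^^^^^^^^^^^
  File "d.py", line 6, in delta
    print("pos",p.round(4),"yaw",yaw.round(4),"tilt",M.as_matrix()[2].round(4),"F",s["wrist_force"].round(2),"M",s["moment"].round(3),"w",s["grip_width"].round(4),"q",s["joint_pos"].round(2),"t",s["t"])
                                                                                                                                          ^^^^^^^^^^^^^^^^^^^^^
AttributeError: 'float' object has no attribute 'round'
```

```bash
sed -i 's/s\["grip_width"\].round(4)/round(s["grip_width"],4)/' d.py
python3 d.py .538 -.2955 .035 .3765
```

```text
pos [ 0.5428 -0.2933  0.1477] yaw 0.3768 tilt [-0.0014 -0.0017 -1.    ] F [-0.22  0.06  0.42] M [ 0.032  0.011 -0.017] w 0.0852 q [-0.61  0.41  1.56 -0.    1.17  0.59] t 1.6
cm [-0.516  0.048 11.268] turn 0.0003
```

Request:
jog_arm:
  rows:
    - [0, -0.52, 0.05, 3, 0]
    - [0, 0, 0, 4, 0]
    - [0, 0, 0, 2.5, 0]
    - [0, 0, 0, 1.4, 0]
    - [0, 0, 0, 0.36, 0]
    - [0, 0, 0, 0, 0]

```text
t: 2.2
position: [0.5392, -0.2966, 0.0363]
tool_rot: [0.982, 0.187, 0.0, 0.0]
wrist_force: [0.3, 0.4, 0.6]
grip_width: 0.0853
```

```bash
python3 d.py .538 -.2955 .035 .3765; python3 - <<'E'
from h import *
im=cams.read_camera("side")
cv2.imwrite("pics/s1.png",cv2.convertScaleAbs(cv2.resize(im[60:190,250:420],None,fx=4,fy=4,interpolation=2),alpha=1.5))
E
```

```text
pos [ 0.5392 -0.2966  0.0363] yaw 0.3762 tilt [ 5.e-04  1.e-03 -1.e+00] F [0.29 0.41 0.63] M [-0.049 -0.025 -0.007] w 0.0853 q [-0.62  0.52  1.7  -0.    0.93  0.58] t 2.2
cm [-0.066 -0.148  0.133] turn -0.0003
```

View pics/s1.png

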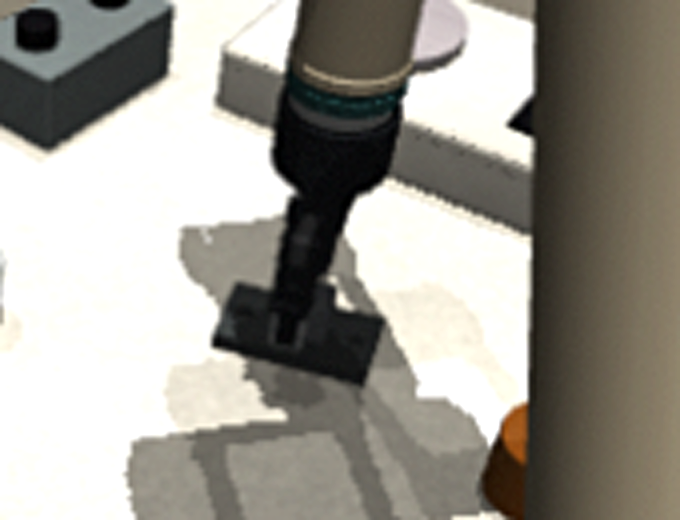

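Request:
jog_arm:
  rows:
    - [1, -0.07, -0.15, 0.1, 0]
    - [1, 0, 0, 0, 0]
    - [1, 0, 0, 0, 0]
    - [1, 0, 0, 0, 0]
    - [1, 0, 0, 0, 0]
    - [1, 0, 0, 0, 0]
    - [1, 0, 0, 0, 0]
    - [1, 0, 0, 0, 0]
  grip_force: 80

```text
t: 3.05
position: [0.5383, -0.2953, 0.0356]
tool_rot: [0.982, 0.187, 0.001, 0.001]
wrist_force: [0.5, -0.6, 5.2]
grip_width: 0.0288
```

```bash
python3 d.py .538 -.2955 .035 .3765
```

```text
pos [ 0.5383 -0.2953  0.0356] yaw 0.3769 tilt [ 9.0e-04  1.7e-03 -1.0e+00] F [ 0.47 -0.59  5.21] M [-0.026  0.029 -0.005] w 0.0288 q [-0.61  0.51  1.7  -0.    0.92  0.58] t 3.05
cm [-0.034  0.01   0.056] turn 0.0004
```

Request:
jog_arm:
  rows:
    - [1, 0, 0, -0.5, 0]
    - [1, 0, 0, -2, 0]
    - [1, 0, 0, -3, 0]
    - [1, 0, 0, -3, 0]
    - [1, 0, 0, -1.5, 0]
    - [1, 0, 0, 0, 0]
    - [1, 0, 0, 0, 0]

```text
t: 3.75
position: [0.5368, -0.2941, 0.1336]
tool_rot: [0.982, 0.187, -0.001, -0.001]
wrist_force: [-0.6, 0.2, -3.4]
grip_width: 0.0289
```

```bash
python3 d.py .559 .0355 .14 .499;  python3 - <<'E'
from h import *
for n,r in(("side",(240,20,180,150)),("top",(310,140,110,110))):
    im=cams.read_camera(n);cv2.imwrite(f"pics/{n}2.png",im);x,y,w,h=r
    cv2.imwrite(f"pics/{n}2z.png",cv2.convertScaleAbs(cv2.resize(im[y:y+h,x:x+w],None,fx=4,fy=4,interpolation=2),alpha=1.8))
E
```

```text
pos [ 0.5368 -0.2941  0.1336] yaw 0.3768 tilt [-0.0012 -0.0019 -1.    ] F [-0.64  0.24 -3.41] M [0.009 0.02  0.017] w 0.0289 q [-0.61  0.41  1.59  0.    1.14  0.58] t 3.75
cm [ 14.192 -29.836  -0.6  ] turn -0.1222
```

View pics/side2z.png

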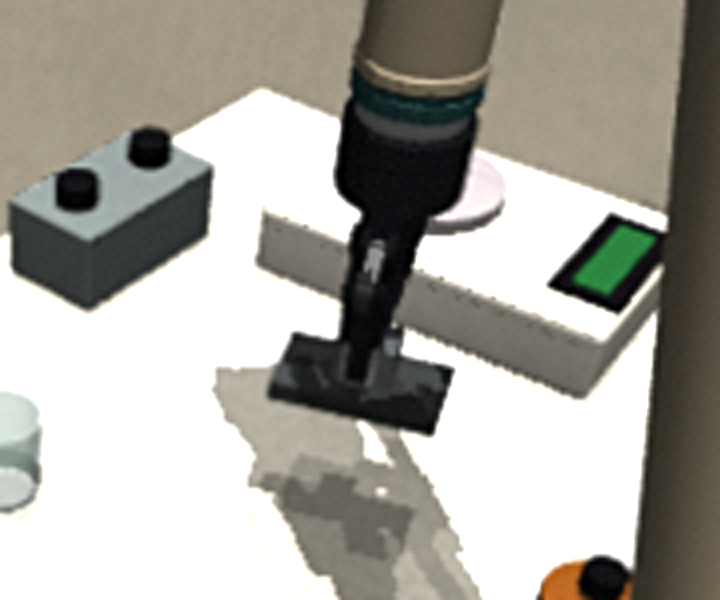

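View pics/top2z.png

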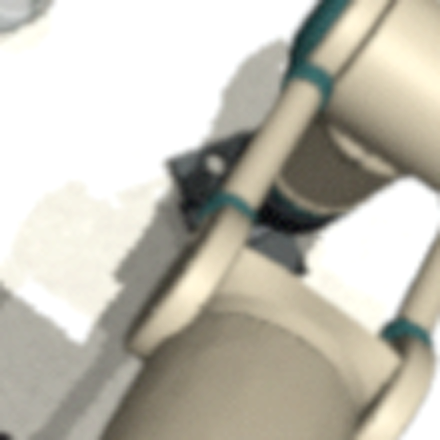

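Request:
jog_arm:
  rows:
    - [1, 0, 0, 0, -0.122]
    - [1, 1.6, -2.4, 0, 0]
    - [1, 2.2, -3.5, 0, 0]
    - [1, 2.2, -3.5, 0, 0]
    - [1, 2.2, -3.5, 0, 0]
    - [1, 2.2, -3.5, 0, 0]
    - [1, 2.2, -3.5, 0, 0]
    - [1, 2.2, -3.5, 0, 0]
    - [1, 2.2, -3.5, 0, 0]
    - [1, 0.72, -0.98, 0, 0]
    - [1, 0, 0, 0, 0]
    - [1, 0, 0, 0, 0]

```text
t: 5.05
position: [0.5594, 0.0341, 0.1338]
tool_rot: [0.969, 0.247, -0.001, 0.0]
wrist_force: [0.1, -0.2, -5.0]
grip_width: 0.0289
```

```bash
python3 d.py .559 .0355 .1 .499
```

```text
pos [0.5594 0.0341 0.1338] yaw 0.4994 tilt [-2.1e-03  1.0e-04 -1.0e+00] F [ 0.09 -0.25 -5.04] M [-0.003  0.007  0.032] w 0.0289 q [-0.06  0.34  1.71 -0.    1.09  1.01] t 5.05
cm [ 0.036 -0.139  3.377] turn 0.0004
```

Lower to about 64 mm underside height and look.

Request:
jog_arm:
  rows:
    - [1, 0, -0.14, 2, 0]
    - [1, 0, 0, 1.4, 0]
    - [1, 0, 0, 0, 0]
    - [1, 0, 0, 0, 0]
    - [1, 0, 0, 0, 0]

```text
t: 5.55
position: [0.56, 0.0351, 0.1014]
tool_rot: [0.969, 0.246, 0.001, 0.0]
wrist_force: [0.5, -0.4, -3.0]
grip_width: 0.0284
```

```bash
python3 d.py .559 .0355 .1 .499;  python3 - <<'E'
from h import *
for n,r in(("side",(180,120,110,110)),("top",(210,140,90,90))):
    im=cams.read_camera(n);cv2.imwrite(f"pics/{n}3.png",im);x,y,w,h=r
    cv2.imwrite(f"pics/{n}3z.png",cv2.convertScaleAbs(cv2.resize(im[y:y+h,x:x+w],None,fx=5,fy=5,interpolation=2),alpha=2.5))
E
```

```text
pos [0.56   0.0351 0.1014] yaw 0.4976 tilt [ 0.0012  0.0011 -1.    ] F [ 0.46 -0.41 -2.96] M [-0.063 -0.005 -0.002] w 0.0284 q [-0.06  0.38  1.75 -0.    1.01  1.01] t 5.55
cm [-0.067 -0.082  0.141] turn -0.0014
```

View pics/side3z.png

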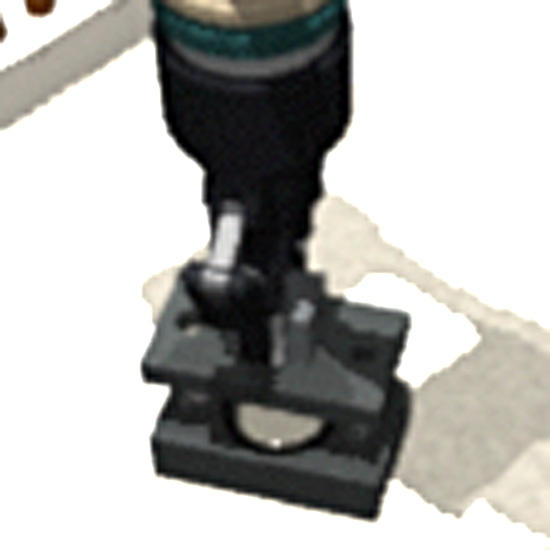

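View pics/top3z.png

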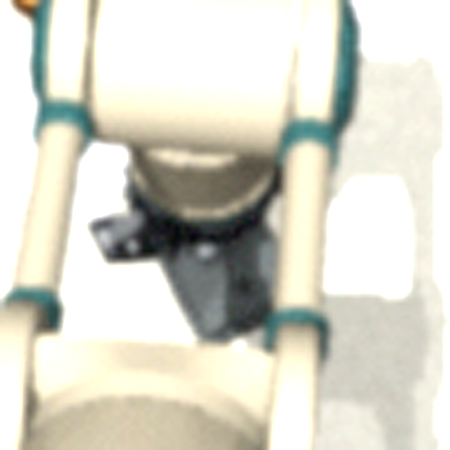

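```bash
cat > ov.py <<'E'
from h import *
def ov(src,n,roi,k,items,out,alpha=2.5):
    im=cv2.imread(src);x,y,w,h=roi
    o=cv2.convertScaleAbs(cv2.resize(im[y:y+h,x:x+w],None,fx=k,fy=k,interpolation=2),alpha=alpha)
    for P,col in items:
        uv=((proj(n,P)-[x-.5,y-.5])*k-.5)
        cv2.polylines(o,[np.round(uv*16).astype(np.int32).reshape(-1,1,2)],True,col,1,cv2.LINE_AA,shift=4)
    cv2.imwrite(out,o)
def rect(lx,ly,z): return np.array([[lx/2,ly/2,z],[lx/2,-ly/2,z],[-lx/2,-ly/2,z],[-lx/2,ly/2,z]])
def circ(x,r,z): a=np.linspace(0,2*np.pi,24);return np.c_[x+r*np.cos(a),r*np.sin(a),0*a+z]
def cov(p,G=(0,255,0)): return [(place(q,p),G) for q in(rect(.11,.06,0),rect(.11,.06,.014),rect(.04,.03,.046),circ(.04,.007,.014),circ(-.04,.005,.014))]
def base(p,G=(0,0,255)): return [(place(q,p),G) for q in(rect(.11,.064,.03),rect(.11,.064,0),circ(0,.02,.029),circ(.04,.003,.048),circ(.04,.006,.03),circ(-.04,.004,.03))]
E
python3 - <<'E'
from ov import *
ov("pics/side3.png","side",(190,160,90,75),8,cov((.56,.0351,.4976,.0658))+base((.559,.0355,.499)),"pics/ov3.png")
ov("pics/top3.png","top",(225,170,45,50),12,cov((.56,.0351,.4976,.0658)),"pics/ov3t.png")
E
```

```text
(no output)
```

View pics/ov3.png

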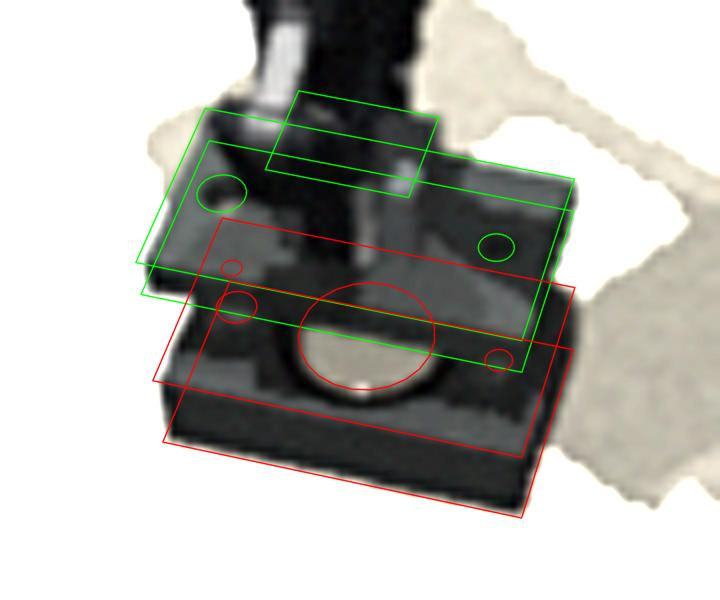

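View pics/ov3t.png

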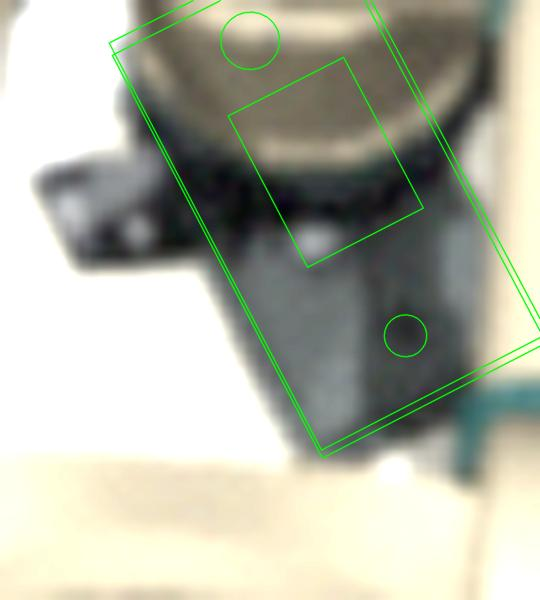

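```bash

python3 - <<'E'
from ov import *
ov("pics/top3.png","top",(225,165,50,50),12,cov((.56,.0351,.4976,.0658))+base((.559,.0355,.499)),"pics/ov3t.png",alpha=2)
ov("pics/top0.png","top",(225,165,50,50),12,base((.559,.0355,.499)),"pics/ov0t.png",alpha=2)
ov("pics/side3.png","side",(190,160,90,75),8,cov((.559,.0353,.4976,.0658))+base((.5576,.035,.499)),"pics/ov3.png",alpha=3)
E
```

```text
(no output)
```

View pics/ov3t.png

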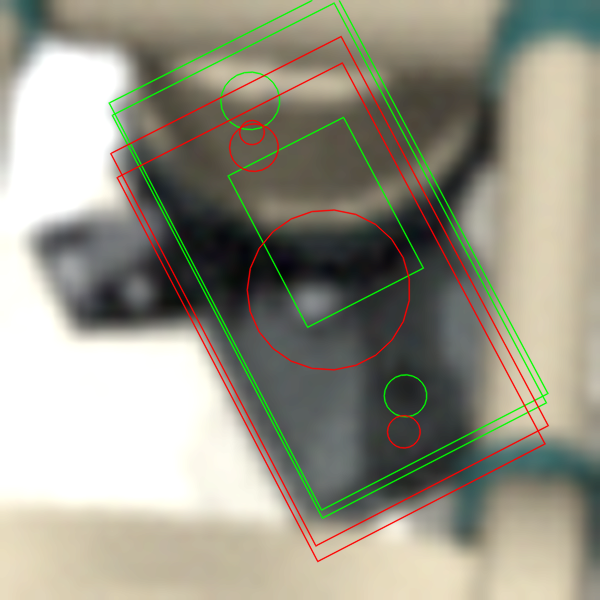

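View pics/ov0t.png

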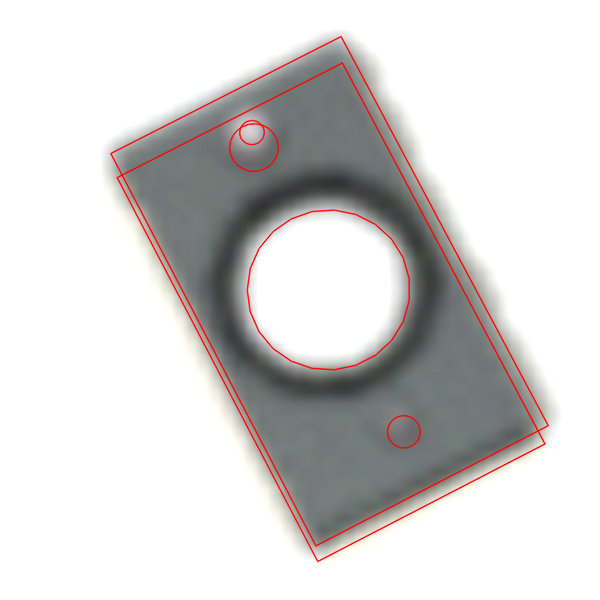

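View pics/ov3.png

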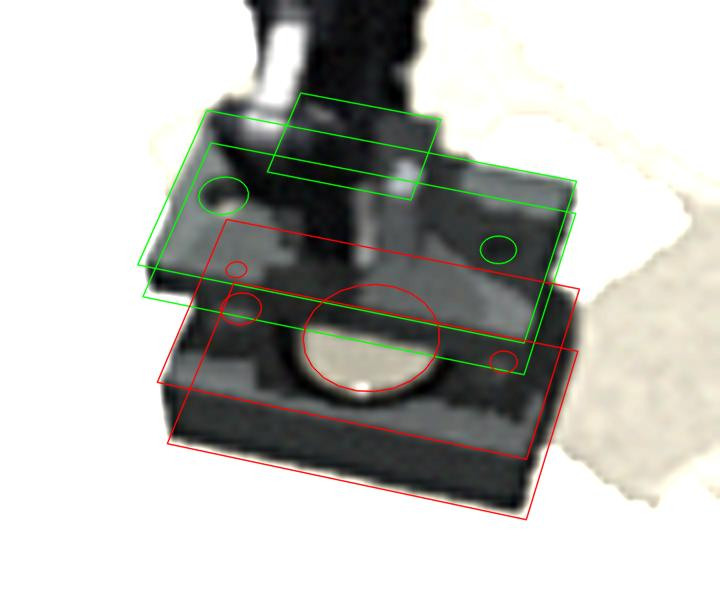

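```bash

python3 - <<'E'
from ov import *
im=cv2.imread("pics/side3.png")
g=(np.clip(im/255.*1.6,0,1)**.45*255).astype(np.uint8);cv2.imwrite("pics/side3g.png",g)
ov("pics/side3g.png","side",(200,165,80,65),10,cov((.5585,.035,.499,.0658))+base((.5576,.035,.499)),"pics/ov3.png",alpha=1)
ov("pics/side3g.png","side",(200,165,80,65),10,[],"pics/ov3n.png",alpha=1)
E
```

```text
(no output)
```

View pics/ov3.png

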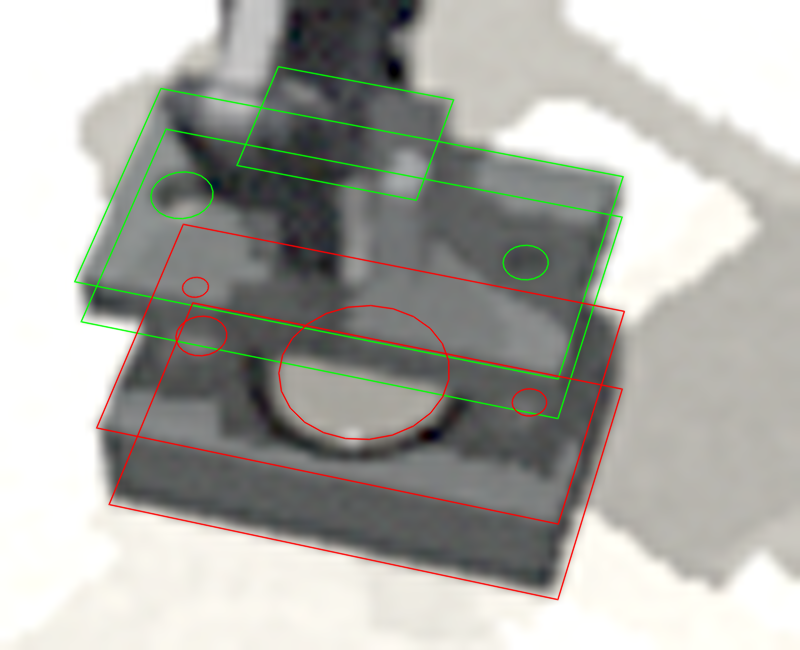

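View pics/ov3n.png

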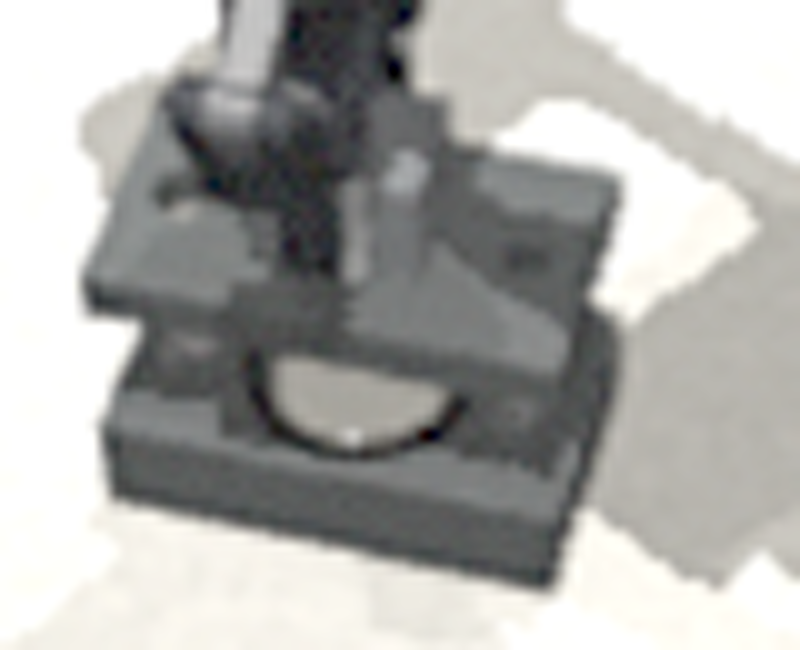

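Request:
jog_arm:
  rows:
    - [1, -0.07, -0.05, 0.5, 0]
    - [1, 0, 0, 0.5, 0]
    - [1, 0, 0, 0, 0]
    - [1, 0, 0, 0, 0]

```text
t: 6.05
position: [0.5581, 0.0362, 0.0904]
tool_rot: [0.969, 0.247, -0.0, -0.0]
wrist_force: [0.0, 0.3, -3.5]
grip_width: 0.0289
```

```bash
python3 d.py .559 .0355 .08 .499
```

```text
pos [0.5581 0.0362 0.0904] yaw 0.499 tilt [-6.e-04 -3.e-04 -1.e+00] F [ 0.04  0.35 -3.51] M [ 0.024  0.077 -0.017] w 0.0289 q [-0.06  0.39  1.77 -0.    0.99  1.01] t 6.05
cm [0.043 0.109 1.038] turn -0.0
```

Request:
jog_arm:
  rows:
    - [1, 0.02, 0.03, 0.3, 0]
    - [1, 0, 0, 0.3, 0]
    - [1, 0, 0, 0.2, 0]
    - [1, 0, 0, 0, 0]

```text
t: 6.45
position: [0.5584, 0.036, 0.0822]
tool_rot: [0.969, 0.247, -0.0, -0.0]
wrist_force: [-0.2, -0.0, -4.1]
grip_width: 0.0287
```

```bash
python3 d.py .559 .0355 .08 .499; python3 - <<'E'
from h import *
im=cams.read_camera("side");cv2.imwrite("pics/side4.png",im)
g=(np.clip(im/255.*1.6,0,1)**.6*255).astype(np.uint8)
cv2.imwrite("pics/side4z.png",cv2.resize(g[165:230,200:280],None,fx=10,fy=10,interpolation=2))
E
```

```text
pos [0.5584 0.036  0.0822] yaw 0.4988 tilt [-8.e-04 -4.e-04 -1.e+00] F [-0.2  -0.02 -4.06] M [0.026 0.025 0.03 ] w 0.0287 q [-0.06  0.4   1.78 -0.    0.97  1.01] t 6.45
cm [0.032 0.073 0.223] turn -0.0002
```

View pics/side4z.png

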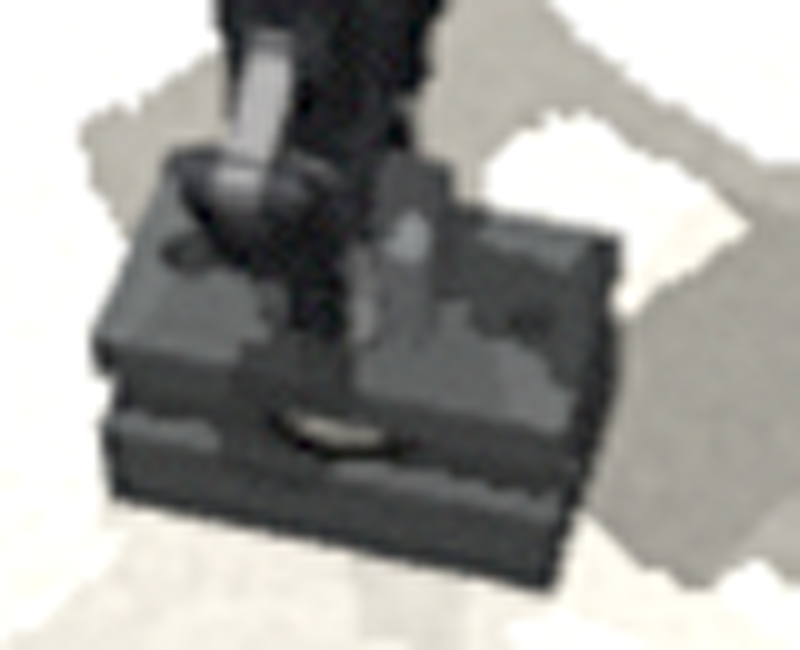

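Request:
jog_arm:
  rows:
    - [1, 0.01, 0.03, 0.2, 0]
    - [1, 0, 0, 0.2, 0]
    - [1, 0, 0, 0.2, 0]
    - [1, 0, 0, 0.1, 0]
    - [1, 0, 0, 0, 0]

```text
t: 7.0
position: [0.5587, 0.0358, 0.0755]
tool_rot: [0.969, 0.247, -0.0, -0.0]
wrist_force: [-0.4, -0.5, -3.5]
grip_width: 0.0287
```

```bash
python3 d.py .559 .0355 .066 .499
```

```text
pos [0.5587 0.0358 0.0755] yaw 0.4988 tilt [-4.e-04 -2.e-04 -1.e+00] F [-0.38 -0.52 -3.51] M [-0.042 -0.055  0.055] w 0.0287 q [-0.06  0.4   1.78 -0.    0.95  1.01] t 7.0
cm [0.011 0.035 0.947] turn -0.0002
```

Request:
jog_arm:
  rows:
    - [1, 0, 0, 0.2, 0]
    - [1, 0, 0, 0.2, 0]
    - [1, 0, 0, 0.1, 0]
    - [1, 0, 0, 0.1, 0]
    - [1, 0, 0, 0, 0]

```text
t: 7.5
position: [0.559, 0.0357, 0.0697]
tool_rot: [0.969, 0.247, 0.0, 0.0]
wrist_force: [-0.3, 0.7, -3.8]
grip_width: 0.029
```

```bash
python3 d.py .559 .0355 .066 .499
```

```text
pos [0.559  0.0357 0.0697] yaw 0.4988 tilt [ 0.e+00  1.e-04 -1.e+00] F [-0.32  0.68 -3.84] M [ 0.041 -0.011  0.014] w 0.029 q [-0.06  0.41  1.79 -0.    0.94  1.01] t 7.5
cm [-0.008  0.023  0.367] turn -0.0002
```

Request:
jog_arm:
  rows:
    - [1, 0, 0, 0.1, 0]
    - [1, 0, 0, 0.1, 0]
    - [1, 0, 0, 0.1, 0]
    - [1, 0, 0, 0, 0]
    - [1, 0, 0, 0, 0]

```text
t: 8.0
position: [0.559, 0.0357, 0.0674]
tool_rot: [0.969, 0.247, 0.0, 0.0]
wrist_force: [-2.8, -0.3, 4.4]
grip_width: 0.0287
```

```bash
python3 d.py .559 .0355 .066 .499
```

```text
pos [0.559  0.0357 0.0674] yaw 0.4989 tilt [ 5.e-04  4.e-04 -1.e+00] F [-2.76 -0.33  4.4 ] M [-0.003  0.391 -0.044] w 0.0287 q [-0.06  0.41  1.79 -0.    0.93  1.01] t 8.0
cm [-0.014  0.02   0.137] turn -0.0001
```

Request:
jog_arm:
  rows:
    - [1, 0, 0, 0.1, 0]
    - [1, 0, 0, 0.1, 0]
    - [1, 0, 0, 0, 0]
    - [1, 0, 0, 0, 0]

```text
t: 8.4
position: [0.5591, 0.0358, 0.0658]
tool_rot: [0.969, 0.247, 0.0, 0.0]
wrist_force: [-2.2, 0.5, 8.2]
grip_width: 0.0286
```

```bash
python3 d.py .559 .0355 .066 .499
```

```text
pos [0.5591 0.0358 0.0658] yaw 0.4988 tilt [ 7.e-04  5.e-04 -1.e+00] F [-2.21  0.53  8.15] M [-0.022  0.548 -0.021] w 0.0286 q [-0.06  0.41  1.8  -0.    0.93  1.01] t 8.4
cm [-0.018  0.021 -0.024] turn -0.0002
```

Request:
jog_arm:
  rows:
    - [1, 0, 0, 0.1, 0]
    - [1, 0, 0, 0.1, 0]
    - [1, 0, 0, 0, 0]
    - [1, 0, 0, 0, 0]

```text
t: 8.8
position: [0.5591, 0.0358, 0.0655]
tool_rot: [0.969, 0.247, 0.001, 0.0]
wrist_force: [-5.9, -0.1, 18.8]
grip_width: 0.0285
```

```bash
python3 d.py .559 .0355 .066 .499
```

```text
pos [0.5591 0.0358 0.0655] yaw 0.4989 tilt [ 0.0013  0.001  -1.    ] F [-5.88 -0.13 18.76] M [0.067 1.034 0.014] w 0.0285 q [-0.06  0.41  1.8  -0.    0.93  1.01] t 8.8
cm [-0.018  0.02  -0.049] turn -0.0001
```

Request:
jog_arm:
  rows:
    - [1, -0.03, 0, 0.1, 0]
    - [1, 0, 0, 0, 0]
    - [1, 0, 0, 0, 0]
    - [1, 0, 0, 0, 0]
    - [1, 0, 0, 0, 0]
    - [1, 0, 0, 0, 0]
    - [1, 0, 0, 0, 0]
    - [1, 0, 0, 0, 0]
    - [1, 0, 0, 0, 0]

```text
t: 9.7
position: [0.559, 0.0358, 0.0655]
tool_rot: [0.969, 0.247, 0.001, 0.0]
wrist_force: [-7.4, 0.1, 25.2]
grip_width: 0.0286
```

```bash
python3 d.py .559 .0355 .066 .499; python3 - <<'E'
from ov import *
im=cams.read_camera("side")
g=(np.clip(im/255.*1.6,0,1)**.6*255).astype(np.uint8);cv2.imwrite("pics/side5.png",g)
ov("pics/side5.png","side",(200,165,80,65),10,[],"pics/side5z.png",alpha=1)
E
```

```text
pos [0.559  0.0358 0.0655] yaw 0.4989 tilt [ 0.0022  0.0013 -1.    ] F [-7.35  0.12 25.2 ] M [ 0.209  1.233 -0.063] w 0.0286 q [-0.06  0.41  1.8   0.    0.93  1.01] t 9.7
cm [-0.017  0.021 -0.05 ] turn -0.0001
```

View pics/side5z.png

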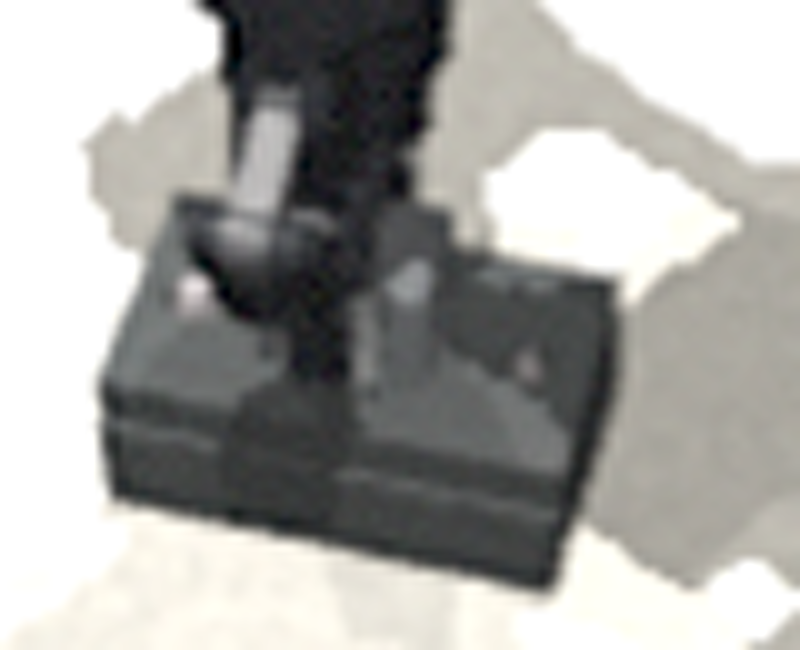

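View pics/side5.png

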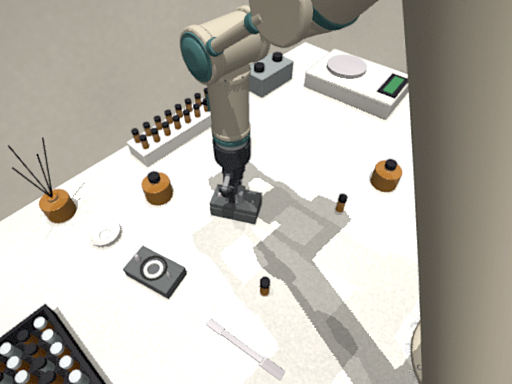

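The picture shows both dowels standing through the holes, the thick one at crop (190,295) and the thin one at (528,365). The cover lies flat on the base all round, and nothing else has moved. I'm handing it in.

```bash
python3 - <<'E'
from plant import arm
print(arm.finish_job())
E
```

```text
the job is handed in; nothing more can be done
None
```

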